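Raise the roll-top cover of the tablet tray

TASK

Two small roll-top dust covers stand on the bench, each over a tray of tablets. Take the pale blue shutter by its pull tab, raise it along its curved tracks all the way open so that it stays open by itself, and let go. Leave the dark grey shutter shut.

Things in the scene. Friction and masses are not known exactly. Their poses are not given: they have to be found in the camera images.
- blue_axis (a point): Middle of the axis of the pale blue cover's circular side tracks, 45 mm above the bench, in its fixed white housing (220 long, 180 wide, 157 mm high; place and yaw vary). z up; -x points level to the front (away from the robot), where the tab is when shut; y runs along the 150 mm slats. Slats' outer face 103 mm from this y axis; fixed rear hood, outer radius 112 mm, from 112 degrees onward.
- blue_tab (a point): Middle of the pale blue pull tab, a block on the aluminium bottom rail: 28 mm wide along the slats, 18 thick, standing out from 103 to 155 mm from the track axis. This point is 132 mm from the axis, shut 20 degrees above level at the front (90 mm above the bench), fully open 94.5 degrees. Over 25 mm free on both sides: pinch its 28 mm from above; it can pivot between the fingertips.
- blue_shutter (a joint): Angle (rad) the pale blue shutter is raised about the track axis: 0 shut, 1.30 at the end stop, fully open. About 0.5 kg (varies), heaviest at the bottom rail: raising it at the tab takes 2 to 5 N. Let go below about 0.8 it slides shut; near 0.9 it barely balances; beyond about 1.1 its weight is past the top and it rolls on to the end stop and stays.
- grey_shutter (a joint): The same reading (0 shut) for the other cover, alike but with dark grey slats and tab, 0.26 to 0.53 m to the left or right of the blue one and facing roughly the same way (away from the robot). To be left shut.

How it is judged:
By the outcome, as a careful person would: the job done as asked, in the order asked, and still so for the second after the job is handed in, with the robot touching nothing.
It also fails if it takes over 35 s, if anything falls off the work surface, if the arm or the gripper's body presses on something with over 40 N, if the wrist force passes 120 N, or if a joint passes its speed limit or range.

ROBOT

A 7-joint arm with a two-finger parallel gripper is mounted at the origin on the work surface. World frame = base frame: x ahead of the robot, y to its left, z up, the work surface at z = 0. Lengths are in m, angles in degrees, forces in N, time in s.
With the tool pointing down it reaches from about 0.425 to 0.95 m from the base axis. Payload 4.7 kg.
Tool frame: the origin (TCP) lies between the finger pads; the fingertips stand 11 mm ahead of it and the grasp point (between the pads) lies 8 mm behind it; z points along the fingers, y is the line along which they close (so a half turn about z gives the same grasp; the last joint's range is limited). The gripper opens to 85 mm and grips with 20 to 120 N. Pads are 22 mm wide; open, the fingers measure 114 mm over their backs; the gripper's body (76 mm by 85 mm) begins 54 mm behind the grasp point. The pads swing forward as they close: fully open they stand 13 mm farther back than shut.
Start: joints at [-73.734, 26.849, -2.785, 87.806, 1.381, 65.374, -4.715], TCP at [0.208, 0.642, 0.203] pointing down, gripper open.
Joint ranges: [-148.3, 148.3], [-19.14, 114.17], [-79.39, 73.82], [5.75, 140.21], [-59.74, 239.74], [12.07, 113.84], [-152.46, 152.46]. Speed limits (degrees/s): [147.25, 147.25, 180, 180, 180, 180, 180].

INTERFACE

Orientations are given as [roll, pitch, yaw] about the fixed x, y, z axes, in that order (R = Rz(yaw) Ry(pitch) Rx(roll)).
In Python, from bench import arm, claw, solver, get_image, camera_params gives the robot as it stands. Calls block until the motion is done:
- arm.movep(position, orientation): joint-space move of the TCP to a pose.
- arm.move_straight(position, orientation=None, rate=0.15, force_limit=None): straight line of the TCP; orientation=None keeps the orientation; rate is the mean speed in m/s. With force_limit (N) it stops when the force on the tool has changed by that much, and returns True; else False.
- arm.movej(angles): joint-space move.
- claw.move_gripper(opening, f_grip=None): finger opening in m; f_grip is the grip in N (None keeps the last); returns when the fingers have stopped.
- arm.sleep(seconds).
- solver.ik(position, orientation): joint angles nearest the present ones, or None.
- arm.state(): the state.
- get_image(name): name is "side" or "top" or "wrist"; returns (picture, depth): 400x640x3 uint8, red, green, blue; 400x640 float32, m along the optical axis (not along the pixel's ray), 0 where there is no reading.
- camera_params(name): a dict with "fx", "fy", "cx", "cy" (pixels), "R" (3x3) and "t" (3): a world point X has camera coordinates R X + t; the wrist camera has in their place "hand_eye" (4x4, takes a point from camera to tool coordinates, whose origin is the TCP and whose axes are the flange's). Camera axes: x right, y down, z forward; pixel columns grow to the right and rows downward; lengths in m; the calibration is good to about 2 mm. A picture is of the moment at which its call begins: read the wrist's pose just before it. camera_params takes no time and is no camera call.
A pose or a line that the arm cannot do raises arm.Unreachable and nothing moves.
- arm.sign_off(): hands the job in; it is judged then, once.
The state is a dict: "time_s": time; "joint_pos": joint angles; "joint_vel": joint speeds; "effort": joint torques, N m; "tool_pos": TCP position; "tool_rot": TCP orientation; "force": force on the tool from outside, world axes, zero at the start; "torque": the same for the moment, N m; "grip_width": finger opening in m; "finger_force": force on a finger pad.
Only numpy, scipy, OpenCV 4.12 (cv2) and the standard library are available. Lean on these libraries where they do the work, as an engineer would, in place of code of your own. Each camera call takes 0.05 s, during which the arm holds its last target. There are 200 camera calls.

## Working session

There is one attempt and no reset: what is moved stays moved. The work goes in short steps, each a Python script; the robot and the scene stay as the last script left them, time stands still between calls to the robot, and variables do not carry over. Pictures are saved under pics/ and viewed, at most 10 in all, crops included, and the job is handed in when it is done.

```bash
mkdir -p pics; cat > h.py <<'E'
import numpy as np, cv2
from bench import arm, claw, solver, get_image, camera_params
def cloud(name):
    im,d=get_image(name); p=camera_params(name)
    v,u=np.mgrid[:400,:640]
    c=np.stack([(u-p['cx'])/p['fx']*d,(v-p['cy'])/p['fy']*d,d],-1)
    if 'R' in p: X=(c-np.array(p['t']))@np.array(p['R'])
    else: X=c
    return im,d,X
E
python3 - <<'E'
from h import *
a=[]
for n in('top','side'):
    im,d,X=cloud(n); np.savez(n+'.npz',im=im,d=d,X=X); a.append(im[:,:,::-1])
cv2.imwrite('pics/a.png',cv2.resize(np.vstack(a),(480,600)))
cv2.imwrite('pics/top.png',a[0])
print(arm.state()['time_s'])
E
```

```text
0.1
```

View pics/a.png

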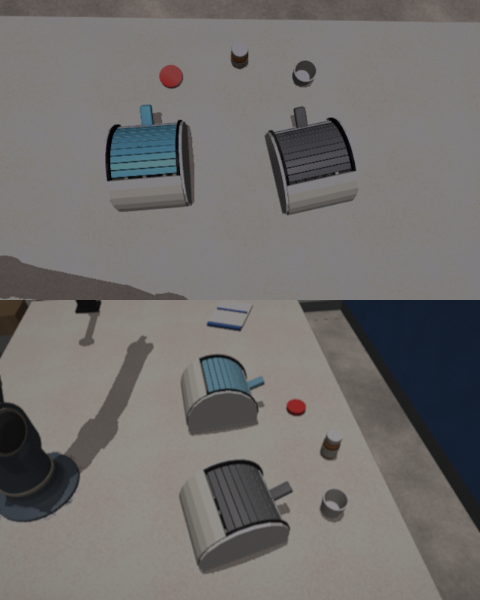

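View pics/top.png

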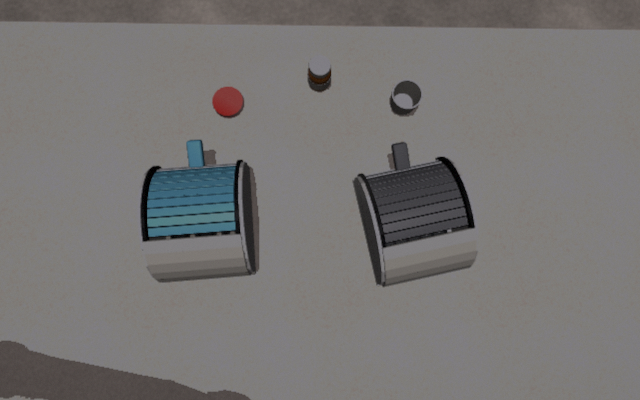

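The top view shows the blue cover at about (200,220) with its tab at (196,153). The grey cover is at about (420,220), to the right. Next I fit the blue cover's geometry from the depth.

```bash
python3 - <<'E'
from h import *
from scipy.optimize import least_squares
P=[];T=[]
for n in('top','side'):
    f=np.load(n+'.npz'); hsv=cv2.cvtColor(f['im'],cv2.COLOR_RGB2HSV); X=f['X']
    m=(hsv[...,0]>88)&(hsv[...,0]<112)&(hsv[...,1]>90)&(hsv[...,2]>40)&(f['d']>0)&(X[...,2]>.06)&(X[...,2]<.17)&(X[...,0]>.4)&(X[...,0]<1)&(abs(X[...,1])<.7)
    m=cv2.erode(m.astype(np.uint8),np.ones((2,2)))>0
    p=X[m]; print(n,len(p),p.min(0),p.max(0),np.median(p,0)); P.append(p)
P0=P
P=np.vstack(P)
def res(q,P):
    a=q[1]; e=np.array([np.cos(a),np.sin(a)])
    return np.hypot(P[:,:2]@e-q[0],P[:,2]-.045)-.103
q=[.65,0.]
S=P
for k in range(6):
    q=least_squares(res,q,loss='soft_l1',f_scale=.002,args=(S,)).x
    r=res(q,P); S=P[abs(r)<.008]
print('axis off',q[0],'yaw front',np.degrees(q[1]),'rms',res(q,S).std(),len(S))
e=np.array([np.cos(q[1]),np.sin(q[1])]); s=np.array([-e[1],e[0]])
for p in P0:
    r=res(q,p); sl=p[abs(r)<.006]; y=sl[:,:2]@s
    t=p[r>.012]; ty=t[:,:2]@s; tr=r[r>.012]+.103
    an=np.degrees(np.arctan2(t[:,2]-.045,t[:,:2]@e-q[0]))
    print('slat y',np.percentile(y,[.5,99.5]),'tab y',np.percentile(ty,[2,98]),'r',tr.min(),tr.max(),'ang',np.percentile(an,[5,50,95]),len(t),'zt',np.median(t[:,2]))
E
```

```text
top 4995 [0.47827813 0.14966265 0.08084293] [0.6592064  0.30839653 0.1579022 ] [0.54826596 0.23338962 0.14217282]
side 1129 [0.4808428  0.14638082 0.0822147 ] [0.65852041 0.30779672 0.15737482] [0.54174601 0.22605517 0.1443695 ]
axis off 0.5334685799219125 yaw front 4.572650795770843 rms 0.001586273666576219 5682
slat y [0.11230516 0.25864622] tab y [0.17289919 0.19599467] r 0.11528431630228103 0.15365887415983506 ang [22.34516902 23.91792602 25.23546973] 289 zt 0.09962105434835776
slat y [0.11898368 0.25677354] tab y [0.17188228 0.18720314] r 0.11510570558296168 0.15147888664227727 ang [20.6745835  23.55392344 24.58321357] 87 zt 0.09727461030033191
```

Everything fits the given sizes: slat radius, tab angle of 20° and tab height. Next I check reachability and take a wrist look from above the tab.

```bash
cat >> h.py <<'E'
A=np.radians(4.57); e=np.array([np.cos(A),np.sin(A)]); s=np.array([-e[1],e[0]])
OFF=.5335; LAT=.185
def pose(deg,r=.132,up=0.):
    t=np.radians(deg); xy=e*(OFF+r*np.cos(t))+s*LAT
    return [xy[0],xy[1],.045+r*np.sin(t)-.008+up]
E
python3 - <<'E'
from h import *
s0=arm.state(); print(s0['tool_rot'])
best=None
for y in (4.57,-175.43):
    o=[180,0,y]
    J=[solver.ik(pose(d,up=u),o) for d,u in((20,.1),(20,0),(57,0),(94.5,0),(94.5,.08))]
    print(y,[None if j is None else np.round(j) for j in J])
    if all(j is not None for j in J):
        c=np.abs(np.array(J[0])-s0['joint_pos']).max()
        if best is None or c<best[0]: best=(c,y)
y=best[1]; o=[180,0,y]; print(best)
p=s0['tool_pos']; arm.move_straight([p[0],p[1],.28],rate=.2)
claw.move_gripper(.055,f_grip=30)
arm.movep(pose(20,up=.13),o)
st=arm.state(); im,d,X=cloud('wrist'); H=np.array(camera_params('wrist')['hand_eye'])
from scipy.spatial.transform import Rotation as R
T=R.from_euler('xyz',st['tool_rot'],degrees=True).as_matrix()
W=(X@H[:3,:3].T+H[:3,3])@T.T+st['tool_pos']
hsv=cv2.cvtColor(im,cv2.COLOR_RGB2HSV)
m=(hsv[...,0]>88)&(hsv[...,0]<112)&(hsv[...,1]>90)&(hsv[...,2]>40)&(d>0)
P=W[m]; rr=P[:,:2]@e-OFF; r=np.hypot(rr,P[:,2]-.045)
t=P[(r>.112)&(r<.17)]
if len(t): print('tab lat',np.percentile(t[:,:2]@s,[1,50,99]),'r',r[(r>.112)&(r<.17)].max(),'z',np.median(t[:,2]),len(t))
print('time',st['time_s'],st['tool_pos'],st['grip_width'])
cv2.imwrite('pics/w.png',im[:,:,::-1])
E
```

```text
[-1.79895520e+02  3.58008000e-03  1.62079087e+02]
4.57 [array([-48.,  32.,  36.,  90., -20.,  65., -92.]), array([-46.,  38.,  34.,  95., -25.,  55., -89.]), array([-51.,  29.,  36.,  99., -19.,  58., -94.]), array([ -57.,   20.,   36.,  108.,  -14.,   56., -100.]), array([ -58.,   15.,   36.,  103.,  -10.,   66., -104.])]
-175.43 [array([-27.,  28.,   5.,  88.,  -3.,  63.,  73.]), array([-26.,  34.,   3.,  93.,  -2.,  53.,  73.]), array([-29.,  26.,   5.,  98.,  -2.,  57.,  71.]), array([-33.,  18.,   6., 107.,  -2.,  56.,  68.]), array([-34.,  13.,   7., 101.,  -2.,  65.,  68.])]
(np.float64(77.76969543979759), -175.43)
tab lat [0.17261798 0.18721912 0.62838762] r 0.16999286412798054 z 0.0988414839275048 1103
time 3.1833 [0.64018023 0.23847897 0.21228695] 0.0549858591451524
```

View pics/w.png

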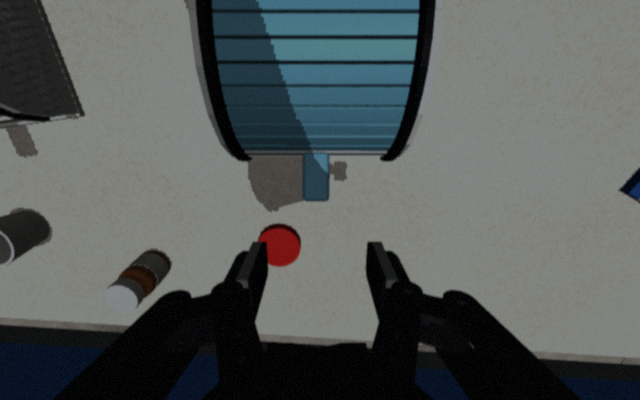

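The wrist view shows the tab at (316,176), midway between the fingers at about 250 and 385. Its lateral position is 0.186–0.187, close to the first estimate. Next I descend, grip and check before raising.

```bash
sed -i 's/LAT=.185/LAT=.1862/' h.py; python3 - <<'E'
from h import *
o=[180,0,-175.43]
arm.movep(pose(20,up=.06),o)
hit=arm.move_straight(pose(20),o,rate=.08,force_limit=10)
st=arm.state(); print('hit',hit,st['tool_pos'],st['force'])
if not hit:
    claw.move_gripper(.0,f_grip=35)
    st=arm.state(); print('grip',st['grip_width'],st['finger_force'],st['force'],st['time_s'])
    if st['grip_width']>.022:
        for d in np.linspace(20,93.5,15)[1:]:
            h=arm.move_straight(pose(d),o,rate=.07,force_limit=30)
            st=arm.state(); print(round(d),h,np.round(st['force'],1),round(st['grip_width'],4),st['time_s'])
            if h: break
im,d,X=cloud('side'); cv2.imwrite('pics/b.png',im[:,:,::-1])
E
```

```text
hit False [0.64104909 0.23813739 0.08254833] [-0.90900377  0.40008667  1.06623792]
grip 3.530363841379092e-05 0.0 [-0.54295338  1.06094845 -0.36056658] 5.0833
```

View pics/b.png

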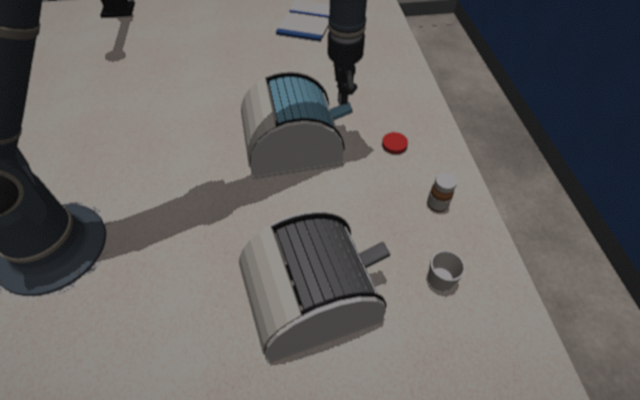

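The fingers closed on nothing, so I look closer.

```bash
python3 - <<'E'
from h import *
from scipy.spatial.transform import Rotation as R
st=arm.state(); print(st['tool_pos'],st['tool_rot'],st['grip_width'],st['time_s'])
im,d,X=cloud('wrist'); H=np.array(camera_params('wrist')['hand_eye']); p=camera_params('wrist')
T=R.from_euler('xyz',st['tool_rot'],degrees=True).as_matrix()
W=(X@H[:3,:3].T+H[:3,3])@T.T+st['tool_pos']
np.savez('w2.npz',im=im,d=d,W=W)
def proj(q):
    c=H[:3,:3].T@(np.array(q)-H[:3,3]); return p['fx']*c[0]/c[2]+p['cx'],p['fy']*c[1]/c[2]+p['cy']
print('TCP px',proj([0,0,0]),'tip px',proj([0,0,.011]))
si,ds,Xs=cloud('side')
np.savez('s2.npz',im=si,d=ds,W=Xs)
c=cv2.resize(si[60:180,230:400],None,fx=3.76,fy=3.76,interpolation=cv2.INTER_CUBIC)
print(c.shape)
wi=cv2.resize(im,(640,400))
cv2.imwrite('pics/c.png',c[:,:,::-1]); cv2.imwrite('pics/d.png',wi[:,:,::-1])
E
```

```text
[0.64059839 0.23796816 0.08216777] [ 1.79999757e+02 -5.93033863e-04 -1.75430426e+02] 2.754763230779111e-05 5.1333
TCP px (np.float64(316.5797702171411), np.float64(229.4939820454672)) tip px (np.float64(316.58083920962736), np.float64(222.60008842579416))
(451, 639, 3)
```

View pics/c.png

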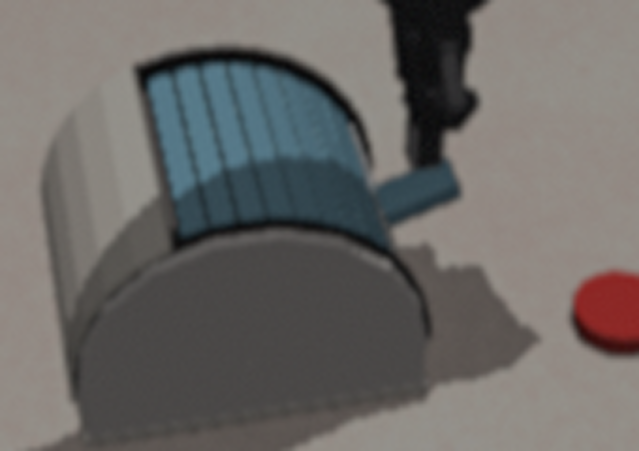

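View pics/d.png

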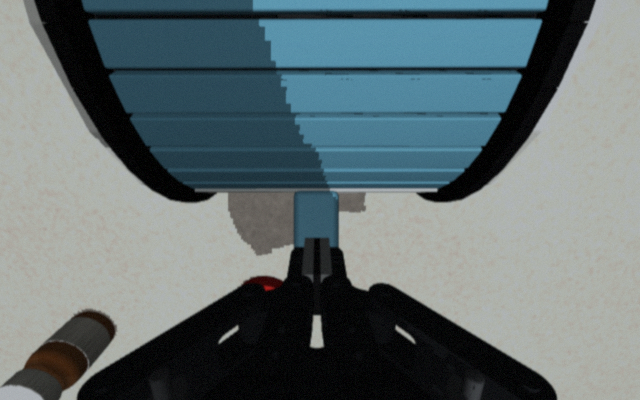

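The shut fingertips stand above or on the tab, higher than the reported TCP implies. I measure the tip height from depth.

```bash
python3 - <<'E'
from h import *
w=np.load('w2.npz');W=w['W']; d=w['d']
for v in range(232,262,4): print('w',v,[(u,np.round(W[v,u],3).tolist()) for u in(309,322)])
for v,u in((210,316),(230,316)): print('tab',W[v,u].round(4))
s_=np.load('s2.npz')['W']; im=np.load('s2.npz')['im']
for v in range(92,112,2): print('s',v,[(u,s_[v,u].round(3).tolist(),int(im[v,u].sum())) for u in (341,344,347)])
E
```

```text
w 232 [(309, [0.635, 0.233, 0.099]), (322, [0.634, 0.241, 0.099])]
w 236 [(309, [0.637, 0.233, 0.099]), (322, [0.636, 0.241, 0.1])]
w 240 [(309, [0.63, 0.233, 0.118]), (322, [0.629, 0.24, 0.118])]
w 244 [(309, [0.629, 0.233, 0.123]), (322, [0.629, 0.24, 0.122])]
w 248 [(309, [0.629, 0.233, 0.127]), (322, [0.63, 0.24, 0.126])]
w 252 [(309, [0.63, 0.233, 0.129]), (322, [0.629, 0.24, 0.131])]
w 256 [(309, [0.629, 0.233, 0.135]), (322, [0.629, 0.24, 0.134])]
w 260 [(309, [0.63, 0.234, 0.137]), (322, [0.629, 0.24, 0.138])]
tab [0.6221 0.2361 0.0935]
tab [0.633  0.237  0.0986]
s 92 [(341, [0.632, 0.21, 0.166], 55), (344, [0.635, 0.192, 0.179], 52), (347, [0.642, 0.193, 0.178], 35)]
s 94 [(341, [0.632, 0.212, 0.159], 79), (344, [0.637, 0.202, 0.166], 42), (347, [0.645, 0.209, 0.16], 86)]
s 96 [(341, [0.636, 0.228, 0.14], 93), (344, [0.643, 0.227, 0.14], 50), (347, [0.649, 0.224, 0.142], 170)]
s 98 [(341, [0.635, 0.224, 0.138], 86), (344, [0.643, 0.226, 0.135], 59), (347, [0.649, 0.225, 0.135], 190)]
s 100 [(341, [0.636, 0.226, 0.131], 84), (344, [0.643, 0.227, 0.129], 58), (347, [0.651, 0.234, 0.123], 211)]
s 102 [(341, [0.493, -0.5, 0.739], 74), (344, [0.643, 0.227, 0.123], 55), (347, [0.651, 0.232, 0.118], 159)]
s 104 [(341, [0.637, 0.227, 0.118], 120), (344, [0.645, 0.232, 0.113], 144), (347, [0.654, 0.24, 0.105], 177)]
s 106 [(341, [0.64, 0.242, 0.099], 196), (344, [0.646, 0.236, 0.104], 201), (347, [0.653, 0.237, 0.102], 205)]
s 108 [(341, [0.639, 0.235, 0.1], 209), (344, [0.645, 0.232, 0.101], 208), (347, [0.652, 0.229, 0.103], 210)]
s 110 [(341, [0.638, 0.232, 0.096], 211), (344, [0.645, 0.228, 0.098], 209), (347, [0.651, 0.226, 0.1], 194)]
```

Both cameras put the fingertips at z ≈ 0.115, not the 0.071 that the reported TCP implies. So the real fingers end about 44 mm short of where the tool frame says, while x and y are right. I open, go 42 mm lower under a force guard, and grip.

```bash
python3 - <<'E'
from h import *
o=[180,0,-175.43]; DZ=-.042
claw.move_gripper(.055,f_grip=35)
hit=arm.move_straight(pose(20,up=DZ),o,rate=.05,force_limit=8)
st=arm.state(); print('hit',hit,st['tool_pos'],st['force'],st['grip_width'])
im,d,X=cloud('side'); c=cv2.resize(im[60:180,230:400],None,fx=3.76,fy=3.76)
if not hit:
    claw.move_gripper(.0,f_grip=35)
    st=arm.state(); print('grip',st['grip_width'],st['finger_force'],st['force'],st['time_s'])
cv2.imwrite('pics/e.png',c[:,:,::-1])
E
```

```text
hit False [0.64093273 0.23814054 0.04050413] [ 0.70600736  0.48748524 -0.23573719] 0.054854289578269134
grip 0.027543735126970968 36.316779255867004 [-0.89222909 -1.18357891  2.3093704 ] 7.1917
```

View pics/e.png

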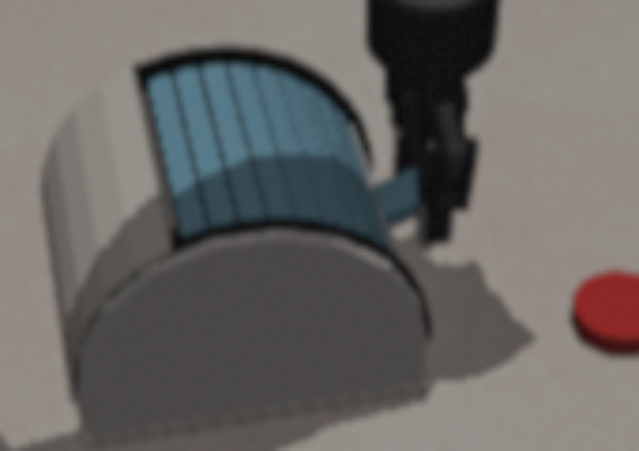

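The tab is held, with a grip width of 27.5 mm. Next I raise it along the arc.

```bash
python3 - <<'E'
from h import *
o=[180,0,-175.43]; DZ=-.042
for d in np.linspace(20,93.5,13)[1:]:
    h=arm.move_straight(pose(d,up=DZ),o,rate=.07,force_limit=25)
    st=arm.state(); print(round(d),h,np.round(st['force'],1),round(st['grip_width'],4),st['time_s'])
    if h or st['grip_width']<.02: break
im,d,X=cloud('side'); c=cv2.resize(im[40:180,210:400],None,fx=3.3,fy=3.3)
cv2.imwrite('pics/f.png',c[:,:,::-1])
E
```

```text
26 False [ 1.9 -1.1 -1.2] 0.0277 7.5417
32 False [ 0.5 -2.2 -0.1] 0.0277 7.8917
38 False [ 0.9 -3.3 -1.3] 0.0278 8.2417
44 False [ 0.7 -4.3 -1.8] 0.0273 8.5917
51 False [ 0.9 -5.1 -1.7] 0.0277 8.9417
57 False [ 2.1 -5.4 -0.8] 0.0274 9.2917
63 False [ 1.  -4.4 -1.8] 0.0271 9.6417
69 False [ 0.7 -4.6 -0.5] 0.0274 9.9917
75 False [-0.5 -6.  -1.6] 0.0275 10.3417
81 False [ 1.6 -5.4 -0.2] 0.0272 10.6917
87 False [-0.1 -6.6  0.3] 0.0277 11.0417
94 False [ 1.1 -7.5  0.1] 0.0271 11.3917
```

View pics/f.png

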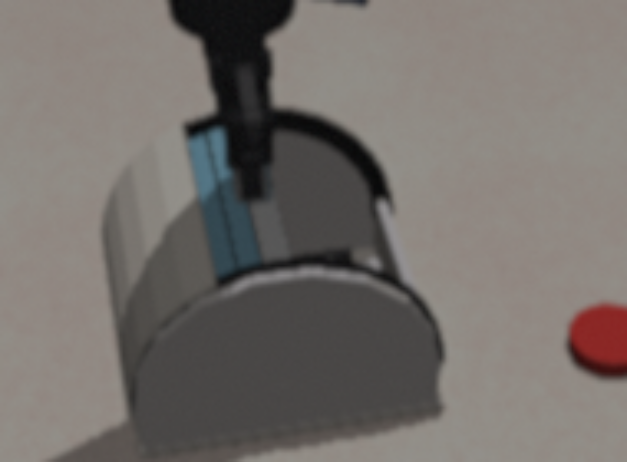

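The shutter is up, with the rail near the top. Next I release, withdraw straight up, and check.

```bash
python3 - <<'E'
from h import *
o=[180,0,-175.43]; DZ=-.042
claw.move_gripper(.055)
h=arm.move_straight(pose(93.5,up=DZ+.13),o,rate=.12,force_limit=15); print('hit',h)
p=arm.state()['tool_pos']; arm.move_straight([p[0]-.06,p[1]+.1,p[2]+.03],o,rate=.2)
arm.sleep(.7)
st=arm.state(); print(st['time_s'],st['tool_pos'],np.round(st['force'],1))
for n in ('top','side'):
    im,d,X=cloud(n); hsv=cv2.cvtColor(im,cv2.COLOR_RGB2HSV)
    m=(hsv[...,0]>88)&(hsv[...,0]<112)&(hsv[...,1]>90)&(hsv[...,2]>40)&(d>0)&(X[...,2]>.05)&(X[...,2]<.25)&(X[...,0]>.4)&(X[...,0]<.8)
    P=X[m]; x=P[:,:2]@e-OFF; l=P[:,:2]@s-LAT; z=P[:,2]-.045; k=(abs(l)<.02)&(np.hypot(x,z)>.115)&(np.hypot(x,z)<.16)
    if k.sum(): print(n,k.sum(),'tab ang',np.percentile(np.degrees(np.arctan2(z[k],x[k])),[5,50,95]),'slat max x',np.percentile(x[abs(l)<.08],99))
    if n=='side': cv2.imwrite('pics/g.png',im[:,:,::-1])
E
```

```text
hit False
14.5083 [0.44839857 0.3272496  0.28586194] [-0.6 -0.4  0.3]
top 173 tab ang [91.71800161 94.93775081 98.29295832] slat max x -0.004986213621486095
side 101 tab ang [91.75349511 94.27248753 97.511778  ] slat max x -0.0025897851732089583
```

View pics/g.png

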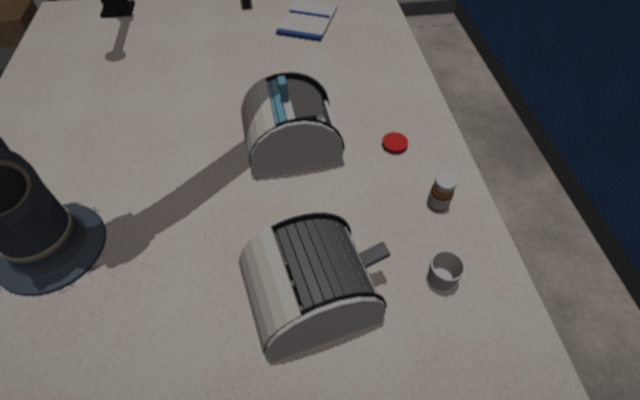

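The blue tab rests at about 94.5° (pixel 283,88), so the shutter is fully open. The grey shutter is still shut, and the arm is clear.

```bash
python3 -c "
from bench import arm
print(arm.sign_off())"
```

```text
the job is handed in; nothing more can be done
None
```

The pale blue shutter is fully open (tab measured at about 94.5°) and stays open by itself, the grey one is still shut, and the job was handed in at about 14.6 s; the first grasp closed on air because the fingers end about 44 mm short of the reported tool frame, so I regripped lower.

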